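# Line up the stone points by height

### The arm

A 7-joint arm with a two-finger parallel gripper is mounted at the origin on a cart in front of the work surface, level with it; the furniture and walls round the work are solid. World frame = base frame: x ahead of the robot, y to its left, z up, the work surface at z = 0. Lengths are in m, angles in rad, forces in N, time in s.
With the tool pointing down it reaches from about 0.4 to 0.75 m from the base axis. Payload 19.5 kg.
Tool frame: the origin (TCP) lies on the centre line of the jaws, within the pads' length; the fingertips stand 19 mm ahead of it and the grasp point (between the pads) is the TCP; z points along the fingers, y is the line along which they close (so a half turn about z gives the same grasp; the last joint's range is limited). The gripper opens to 85 mm and grips with 20 to 120 N. Pads are 22 mm wide; open, the fingers measure 114 mm over their backs; the gripper's body (76 mm by 85 mm) begins 54 mm behind the grasp point. The pads swing forward as they close: fully open they stand 13 mm farther back than shut.
Start: joints at [1.147, 0.707, -0.028, 1.485, 0.022, 0.951, -0.075], TCP at [0.214, -0.534, 0.25] pointing down, gripper open.
Joint ranges: [-2.71, 2.71], [-0.32, 2.16], [-1.57, 1.52], [0, 2.45], [-1.46, 4.6], [0, 2.02], [-2.83, 2.83]. Speed limits (rad/s): [1.89, 1.89, 2.57, 2.57, 3.01, 3.01, 3.01].

### API

Orientations are given as a rotation vector (axis times angle).
In Python, from workcell import env gives the robot as it stands. The module is installed in compiled form; this text tells all that it offers.
- The arm moves only by the shell command python3 -m crank 'ROWS' [OPENING] [FORCE]. ROWS is JSON, a list of rows, each a list of 2 entries, a list of its own where there are three numbers: the shift along the tool's x, y, z in m, then the turn, a rotation vector about the tool's x, y, z in rad. A call has 1 to 20 rows; each row shifts and turns the commanded pose from where the row before left it, along the tool's axes as they then stand; what a row does not reach is not made up. A row lasts 1/8 s, in which the tool goes at most 62.5 mm and 10.7 degrees, less where a joint would pass 70% of its speed; a pose out of reach is approached as far as the arm can. A call is refused whole if a number of a shift passes 0.0625 or a number of a turn 0.188, either way. A call with a gripper value outside its range is refused whole. OPENING is the closure in counts, from 0 (fully open) to 255 (shut), set as the call begins (- or left out, the last holds). The fingers move at their own pace and stop on an object; FORCE is the grip in N (left out, the last holds). Time passes only in rows, so rows that do not move let the fingers close. It gives the time, the measured TCP pose, the force, the opening and the grip force at its end, in the units of the state.
- env.read_state(): the state, without advancing time (a new reading comes with each control period).
- env.read_camera(name): name is "side" or "top"; returns a dict with "image" (400x640x3 uint8, blue, green, red), "intrinsics" (3x3 intrinsics, pixels), "dist_coeffs" ([k1, k2, p1, p2, k3] as OpenCV has them; the pictures are not rectified), "R" (3x3) and "t" (3): a world point X has camera coordinates R X + t. Camera axes: x right, y down, z forward; pixel columns grow to the right and rows downward; lengths in m; the calibration is good to about 2 mm. A picture is of the moment at which its call begins. There is no depth.
- env.hand_in(): hands the job in; it is judged then, once.
Trained networks look in a picture, given as the dict that the camera call returned (one of the last four; its "shot" number tells which), for a name from the list of things; names that differ only in an ending like _2 or _b are one class to them, and where a whole thing is asked for, a point or a joint stands for the part that bears it (a point fixed in the world has none). Each returns a list of dicts, best first, with "confidence" (0 to 1); they miss things now and then, are a little off and sometimes report something else, mostly with a low value. They report only what shows in the picture. A call takes as long as a camera call.
- env.silhouettes(picture, target): "mask" (400x640 bool, what is visible of it) and "extent" ([centre column, centre row, width, height] in pixels, round what is visible of it).
- env.mark_of(picture, target): "position" ([row, column] in pixels: a listed point, or the origin of a listed thing).
The state is a dict: "clock": time; "qpos": joint angles; "qd": joint speeds; "joint_torque": joint torques, N m; "eef_pos": TCP position; "ee_rot": TCP orientation; "force": force on the tool from outside, world axes, zero at the start; "moment": the same for the moment, N m; "width": finger opening in m; "grip_force": force on a finger pad.
Only numpy, scipy, OpenCV 4.12 (cv2) and the standard library are available. Lean on these libraries where they do the work, as an engineer would, in place of code of your own. Each camera call takes 0.05 s, during which the arm holds its last target. There are 200 camera calls.

### The job

Stand the four polished stone points on the display board for the buyers, one centred on each round felt pad, in order of height: the tallest on the pad nearest the ticket holder with the white card, then ever shorter ones, down to the shortest on the pad at the far end. Leave them all standing upright, and do not let any of them topple over on the way, for their tips chip.

Things in the scene. Friction and masses are not known exactly. Their poses are not given: they have to be found in the camera images.
- point_s_mid (a point): the shortest stone point: a loose upright six-sided column of polished pale marble with a pointed top, 42 mm tall, 22 mm across its flats (25 mm across corners), straight-sided for the lower 31 mm. The point is its centre, half-way up (21.0 mm over its foot); z up; flats face along its own +-y (and every 60 degrees from there), corners along its own +-x
- point_m_mid (a point): the second shortest stone point: a loose upright six-sided column of polished pale marble with a pointed top, 56 mm tall, 30 mm across its flats (35 mm across corners), straight-sided for the lower 41 mm. The point is its centre, half-way up (28.0 mm over its foot); z up; flats face along its own +-y (and every 60 degrees from there), corners along its own +-x
- point_l_mid (a point): the second tallest stone point: a loose upright six-sided column of polished pale marble with a pointed top, 70 mm tall, 38 mm across its flats (44 mm across corners), straight-sided for the lower 52 mm. The point is its centre, half-way up (35.0 mm over its foot); z up; flats face along its own +-y (and every 60 degrees from there), corners along its own +-x
- point_xl_mid (a point): the tallest stone point: a loose upright six-sided column of polished pale marble with a pointed top, 84 mm tall, 46 mm across its flats (53 mm across corners), straight-sided for the lower 62 mm. The point is its centre, half-way up (42.0 mm over its foot); z up; flats face along its own +-y (and every 60 degrees from there), corners along its own +-x
- pad_a_top (a point): round grey felt pad, 56 mm in diameter and 3 mm thick, fixed on the display board, at the board's +y end; the four pads stand in a straight row 75 mm apart. The point is the centre of its top face, 15 mm above the table; y runs along the row, x across it
- pad_b_top (a point): round grey felt pad, 56 mm in diameter and 3 mm thick, fixed on the display board, second from the board's +y end; the four pads stand in a straight row 75 mm apart. The point is the centre of its top face, 15 mm above the table; y runs along the row, x across it
- pad_c_top (a point): round grey felt pad, 56 mm in diameter and 3 mm thick, fixed on the display board, third from the board's +y end; the four pads stand in a straight row 75 mm apart. The point is the centre of its top face, 15 mm above the table; y runs along the row, x across it
- pad_d_top (a point): round grey felt pad, 56 mm in diameter and 3 mm thick, fixed on the display board, at the board's -y end; the four pads stand in a straight row 75 mm apart. The point is the centre of its top face, 15 mm above the table; y runs along the row, x across it
- ticket_foot (a point): small brass ticket holder with a blank white card leaning back in it (36 mm wide along the row, 47 mm tall), fixed at one end of the board, 72.5 mm beyond the centre of the last pad; it may be at either end, and a low dark wooden block (12 mm tall) is at the other. The point is the centre of its foot, on the board
- board: wooden display board, 430 mm along its own y, 100 mm along x, 12 mm thick, fixed on the table, carrying the pads and ticket holder. Origin at the centre of its underside

How it is judged:
At the end, for the whole second after the job is handed in: Each stone point stands upright (within 0.08 rad), released and at rest, its foot on its felt pad (height within 4 mm) and its centre within 14 mm of the pad's centre; counted from the ticket holder the order is tallest, second tallest, second shortest, shortest (((horizontal distance between ticket_foot and pad_a_top below 0.1 m and horizontal distance between point_xl_mid and pad_a_top below 0.014 m and z of point_xl_mid in the frame of pad_a_top between 0.038 and 0.046 m and horizontal distance between point_l_mid and pad_b_top below 0.014 m and z of point_l_mid in the frame of pad_b_top between 0.031 and 0.039 m and horizontal distance between point_m_mid and pad_c_top below 0.014 m and z of point_m_mid in the frame of pad_c_top between 0.024 and 0.032 m and horizontal distance between point_s_mid and pad_d_top below 0.014 m and z of point_s_mid in the frame of pad_d_top between 0.017 and 0.025 m) or (horizontal distance between ticket_foot and pad_d_top below 0.1 m and horizontal distance between point_xl_mid and pad_d_top below 0.014 m and z of point_xl_mid in the frame of pad_d_top between 0.038 and 0.046 m and horizontal distance between point_l_mid and pad_c_top below 0.014 m and z of point_l_mid in the frame of pad_c_top between 0.031 and 0.039 m and horizontal distance between point_m_mid and pad_b_top below 0.014 m and z of point_m_mid in the frame of pad_b_top between 0.024 and 0.032 m and horizontal distance between point_s_mid and pad_a_top below 0.014 m and z of point_s_mid in the frame of pad_a_top between 0.017 and 0.025 m)) and angle between each of point_xl_mid, point_l_mid, point_m_mid, point_s_mid's own z axis and vertical below 0.08 rad and linear speed of each of point_xl, point_l, point_m, point_s below 0.02 m/s); the robot touches nothing.
It fails at once if a stone point topples over (leans more than 0.7 rad) (angle between any of point_s_mid, point_m_mid, point_l_mid, point_xl_mid's own z axis and vertical above 0.7 rad).
It also fails if it takes over 128 s, if anything falls off the work surface, if the arm or the gripper's body presses on something with over 40 N, if the wrist force passes 120 N, or if a joint passes its speed limit or range.

## Working session

There is one attempt and no reset: what is moved stays moved. The work goes in short steps, Python scripts to look and compute and a shell command to move; the robot and the scene stay as the last step left them, time stands still between calls to the robot, and variables do not carry over. Pictures are saved under pics/ and viewed, at most 14 in all, crops included, and the job is handed in when it is done.

```bash
mkdir -p pics; cat > h.py <<'E'
import numpy as np, cv2
from workcell import env
def ray(p,u,v):
    n=cv2.undistortPoints(np.array([[[u,v]]],float),p["intrinsics"],np.array(p["dist_coeffs"],float))[0,0]
    R=np.array(p["R"]);t=np.array(p["t"]).ravel()
    return -R.T@t, R.T@np.array([n[0],n[1],1])
def at_z(p,u,v,z):
    o,d=ray(p,u,v); return o+d*(z-o[2])/d[2]
def proj(p,X):
    r,_=cv2.Rodrigues(np.array(p["R"]))
    return cv2.projectPoints(np.array(X,float).reshape(-1,1,3),r,np.array(p["t"],float),p["intrinsics"],np.array(p["dist_coeffs"],float))[0].reshape(-1,2)
Z=dict(point_s_mid=.021,point_m_mid=.028,point_l_mid=.035,point_xl_mid=.042,pad_a_top=.015,pad_b_top=.015,pad_c_top=.015,pad_d_top=.015,ticket_foot=.012,board=0)
E
python3 - <<'E'
from h import *
s=env.read_state();print({k:np.round(s[k],3) for k in s})
for n in("top","side"):
    p=env.read_camera(n);cv2.imwrite(f"pics/{n}0.png",p["image"])
    print(n,np.round(-np.array(p["R"]).T@np.array(p["t"]).ravel(),3))
    for k,z in Z.items():
        for m in env.mark_of(p,k)[:4]:
            r,c=m["position"];print(k,round(m["confidence"],2),round(c),round(r),np.round(at_z(p,c,r,z),3))
E
```

```text
{'clock': np.float64(0.0), 'qpos': array([ 1.147,  0.707, -0.028,  1.485,  0.022,  0.951, -0.076]), 'qd': array([ 0.002,  0.001, -0.   ,  0.   ,  0.001,  0.   ,  0.   ]), 'joint_torque': array([-0.0000e+00, -8.8323e+01,  1.2340e+00, -2.3616e+01,  1.7000e-02,
        7.0000e-03, -0.0000e+00]), 'eef_pos': array([ 0.214, -0.533,  0.25 ]), 'ee_rot': array([-3.084, -0.596,  0.   ]), 'force': array([0.471, 0.662, 0.374]), 'moment': array([-0.004, -0.006, -0.015]), 'grip_force': np.float64(0.0), 'width': np.float64(0.086)}
top [ 0.371 -0.015  0.981]
point_s_mid 0.7 445 267 [ 0.368 -0.27   0.021]
point_s_mid 0.35 321 166 [ 0.602 -0.002  0.021]
point_m_mid 0.5 285 237 [0.44  0.082 0.028]
point_l_mid 0.7 373 236 [ 0.439 -0.112  0.035]
point_xl_mid 0.77 195 254 [0.406 0.275 0.042]
pad_a_top 0.63 289 163 [0.612 0.073 0.015]
pad_b_top 0.64 318 163 [0.609 0.005 0.015]
pad_c_top 0.9 354 171 [ 0.59  -0.076  0.015]
pad_d_top 0.94 387 170 [ 0.591 -0.154  0.015]
ticket_foot 0.79 261 156 [0.629 0.138 0.012]
board 0.65 338 165 [ 0.607 -0.042  0.   ]
side [0.366 1.003 0.516]
point_s_mid 0.5 374 181 [ 0.368 -0.238  0.021]
point_s_mid 0.27 288 208 [ 0.587 -0.003  0.021]
point_m_mid 0.86 339 225 [0.443 0.081 0.028]
point_l_mid 0.58 349 192 [ 0.434 -0.103  0.035]
point_xl_mid 0.69 349 264 [0.403 0.269 0.042]
pad_a_top 0.74 292 200 [ 0.588 -0.069  0.015]
pad_a_top 0.68 268 221 [0.622 0.069 0.015]
pad_b_top 0.47 283 208 [ 0.601 -0.013  0.015]
pad_c_top 0.53 294 198 [ 0.586 -0.078  0.015]
pad_d_top 0.71 297 189 [ 0.589 -0.145  0.015]
ticket_foot 0.52 257 236 [0.63  0.139 0.012]
board 0.87 287 206 [ 0.601 -0.055  0.   ]
board 0.62 350 264 [0.405 0.204 0.   ]
```

```bash
python3 - <<'E'
import cv2
a=cv2.imread("pics/top0.png")[120:300,150:480];cv2.imwrite("pics/t1.png",cv2.resize(a,(792,432),interpolation=cv2.INTER_CUBIC))
a=cv2.imread("pics/side0.png")[130:320,220:440];cv2.imwrite("pics/s1.png",cv2.resize(a,(660,570),interpolation=cv2.INTER_CUBIC))
E
```

```text
(no output)
```

View pics/t1.png

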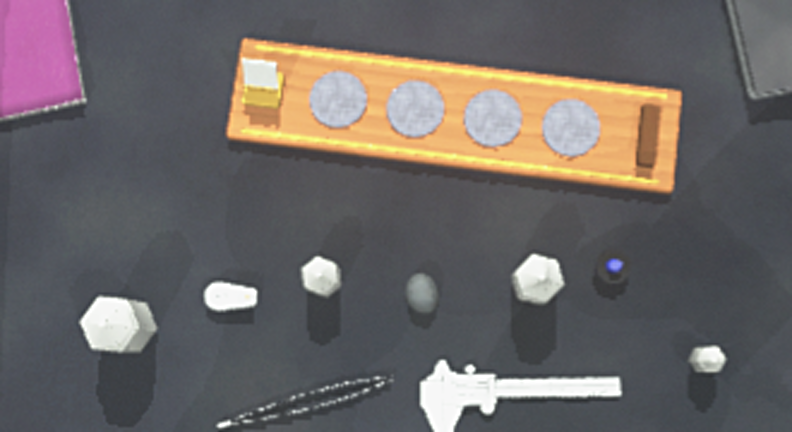

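View pics/s1.png

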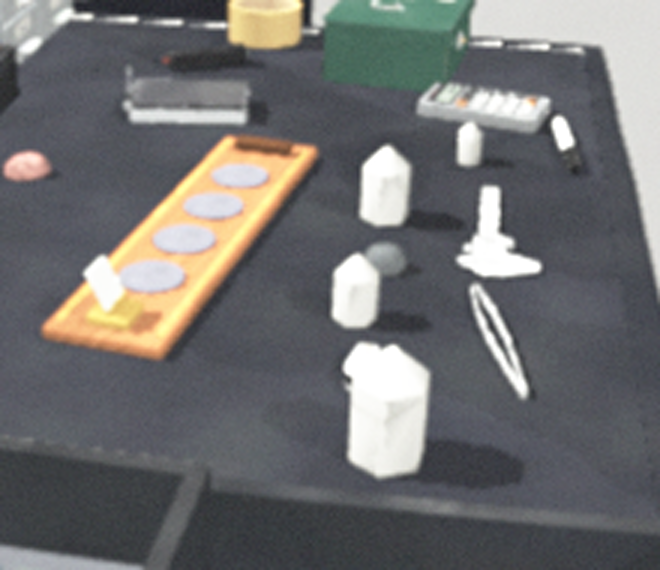

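The ticket holder is at the +y end, beside pad_a (top picture, about px 261,156). The dark block is at the −y end. The stones in the top view are XL at (198,255), M at (284,235), L at (374,236) and S at (445,269), with decoys among them. Next I'll fit outline models in both views.

```bash
cat >> h.py <<'E'
from scipy.optimize import minimize, least_squares
D=dict(s=(.042,.022,.031),m=(.056,.030,.041),l=(.070,.038,.052),xl=(.084,.046,.062))
def hexpts(k,x,y,yaw,z0=0):
    H,f,s=D[k]; r=f/np.sqrt(3); a=yaw+np.arange(6)*np.pi/3
    P=[[x+r*np.cos(t),y+r*np.sin(t),z0+z] for z in(0,s) for t in a]+[[x,y,z0+H]]
    return np.array(P)
def render(p,P,S=8):
    q=cv2.convexHull(proj(p,P).astype(np.float32))
    im=np.zeros((400*S//1,640*S),np.uint8) if False else None
    return q
def soft(q,box,S=6):
    x0,y0,w,h=box; im=np.zeros((h*S,w*S),np.uint8)
    pts=((q.reshape(-1,2)-[x0,y0]+.5)*S*16-8).round().astype(np.int32)
    cv2.fillConvexPoly(im,pts,255,shift=4)
    return cv2.resize(im,(w,h),interpolation=cv2.INTER_AREA)/255.
def fit(k,pics,guess,z0=0,verbose=True):
    """fit x,y,yaw to masks from both views; silhouettes whose box sits near the guess"""
    obs=[]
    for p in pics:
        c=proj(p,[[*guess,z0+D[k][0]/2]])[0]
        ms=[m for m in env.silhouettes(p,f"point_{k}_mid") if np.hypot(*(np.array(m["extent"][:2])-c))<14]
        if not ms: print(k,"no mask");continue
        m=ms[0]; box=(int(c[0])-35,int(c[1])-35,70,70)
        obs.append((p,box,np.array(m["mask"])[box[1]:box[1]+70,box[0]:box[0]+70].astype(float),m["confidence"]))
    def cost(v,i=None):
        o=obs if i is None else [obs[i]]
        return sum(np.abs(soft(cv2.convexHull(proj(p,hexpts(k,v[0],v[1],v[2],z0)).astype(np.float32)),b)-m).sum() for p,b,m,_ in o)
    res=[]
    for y in np.deg2rad(np.arange(0,60,10)):
        r=minimize(cost,[*guess,y],method="Nelder-Mead",options=dict(initial_simplex=[[*guess,y],[guess[0]+.008,guess[1],y],[guess[0],guess[1]+.008,y],[*guess,y+.15]],xatol=1e-4,fatol=.1))
        res.append((r.fun,*r.x[:2],np.rad2deg(r.x[2])%60))
    res.sort()
    for r in res[:4]: print(k,np.round(r,4),"area",[int(o[2].sum()) for o in obs])
    return res[0]
E
cat > m.py <<'E'
from h import *
T=env.read_camera("top");S=env.read_camera("side")
for k,g in dict(s=(.37,-.258),m=(.44,.082),l=(.437,-.108),xl=(.405,.271)).items(): fit(k,(T,S),g)
# pads
obs=[]
for p in(T,S):
    got=[]
    for n in "abcd":
        for m in env.silhouettes(p,f"pad_{n}_top"):
            mk=np.array(m["mask"]).astype(np.uint8); ys,xs=np.nonzero(mk)
            if len(xs)<60: continue
            X=at_z(p,xs.mean(),ys.mean(),.0145)
            if m["confidence"]>.4: got.append((*X[:2],m["confidence"]))
    got=sorted(set(tuple(np.round(g,4)) for g in got),key=lambda g:-g[1]); print(*got,sep="\n");print()
E
python3 m.py
```

```text
s [21.8275  0.3633 -0.2704 29.7593] area [126, 89]
s [21.8275  0.3633 -0.2704 29.752 ] area [126, 89]
s [21.8549  0.3633 -0.2704 29.6904] area [126, 89]
s [22.0392  0.3633 -0.2705 29.5696] area [126, 89]
m no mask
m [23.2667  0.4457  0.0812  3.4909] area [301]
m [23.2667  0.4457  0.0813  4.7761] area [301]
m [23.3451  0.4456  0.0816  2.6753] area [301]
m [23.6039  0.4456  0.0814 59.0889] area [301]
l [82.8157  0.4386 -0.116  32.0183] area [294, 286]
l [82.9412  0.4388 -0.1158 30.9777] area [294, 286]
l [83.1451  0.4387 -0.1157 28.7133] area [294, 286]
l [83.1804  0.4388 -0.116  30.4977] area [294, 286]
xl [67.1098  0.4031  0.2689 24.1552] area [570, 937]
xl [67.251   0.4031  0.2689 24.0496] area [570, 937]
xl [67.4314  0.4031  0.2688 24.1241] area [570, 937]
xl [68.1608  0.4033  0.2687 23.054 ] area [570, 937]
(np.float64(0.6168), np.float64(0.069), np.float64(0.6))
(np.float64(0.6053), np.float64(-0.0055), np.float64(0.93))
(np.float64(0.5949), np.float64(-0.0798), np.float64(0.73))
(np.float64(0.4397), np.float64(-0.1177), np.float64(0.49))
(np.float64(0.5846), np.float64(-0.1537), np.float64(0.86))
(np.float64(0.5846), np.float64(-0.1546), np.float64(0.54))

(np.float64(0.6158), np.float64(0.0718), np.float64(0.47))
(np.float64(0.6067), np.float64(-0.0017), np.float64(0.62))
(np.float64(0.5957), np.float64(-0.0774), np.float64(0.46))
(np.float64(0.5837), np.float64(-0.1507), np.float64(0.56))
```

```bash
cat >> h.py <<'E'
def fitw(k,pics,guess,z0=0,thr=105,show=None):
    obs=[]
    for p in pics:
        c=proj(p,[[*guess,z0+D[k][0]/2]])[0].round().astype(int); h=26 if k!="xl" else 36
        box=(c[0]-h,c[1]-h,2*h,2*h)
        g=p["image"].min(2)[box[1]:box[1]+2*h,box[0]:box[0]+2*h]
        n,lab=cv2.connectedComponents((g>thr).astype(np.uint8))
        # component closest to centre
        ys,xs=np.nonzero(lab); i=np.argmin((ys-h)**2+(xs-h)**2); obs.append((p,box,(lab==lab[ys[i],xs[i]]).astype(float)))
    def cost(v):
        return sum(np.abs(soft(cv2.convexHull(proj(p,hexpts(k,*v,z0)).astype(np.float32)),b)-m).sum() for p,b,m in obs)
    res=[]
    for y in np.deg2rad(np.arange(0,60,10)):
        r=minimize(cost,[*guess,y],method="Nelder-Mead",options=dict(initial_simplex=[[*guess,y],[guess[0]+.005,guess[1],y],[guess[0],guess[1]+.005,y],[*guess,y+.15]],xatol=1e-4,fatol=.1))
        res.append((r.fun,*r.x[:2],np.rad2deg(r.x[2])%60))
    res.sort(); b=res[0]
    prof=[]
    for y in range(0,60,10):
        prof.append(round(min(minimize(lambda v:cost([v[0],v[1],np.deg2rad(y)]),b[1:3],method="Nelder-Mead",options=dict(xatol=2e-4,fatol=.2,initial_simplex=[b[1:3],[b[1]+.002,b[2]],[b[1],b[2]+.002]])).fun for _ in[0]),1))
    print(k,np.round(b,4),"area",[int(o[2].sum()) for o in obs],"profile/10deg",prof)
    tiles=[]
    for p,bx,m in obs:
        im=cv2.resize(p["image"][bx[1]:bx[1]+bx[3],bx[0]:bx[0]+bx[2]],(200,200),interpolation=cv2.INTER_CUBIC)
        q=(proj(p,hexpts(k,b[1],b[2],np.deg2rad(b[3]),z0))-[bx[0],bx[1]]+.5)*200/bx[2]
        for i in range(6):
            j=(i+1)%6
            for a,c in((i,j),(i+6,j+6),(i,i+6),(i+6,12)): cv2.line(im,tuple(int(t) for t in q[a]),tuple(int(t) for t in q[c]),(0,0,255),1)
        tiles.append(im)
    return b,np.vstack(tiles)
E
python3 - <<'E'
from h import *
T=env.read_camera("top");S=env.read_camera("side")
t=[fitw(k,(T,S),g)[1] for k,g in dict(s=(.3633,-.2704),m=(.4457,.0812),l=(.4387,-.116),xl=(.4031,.2689)).items()]
cv2.imwrite("pics/fit.png",np.hstack(t))
E
```

```text
s [ 5.777725e+02  3.642000e-01 -2.699000e-01  4.110730e+01] area [139, 663] profile/10deg [np.float64(581.3), np.float64(583.1), np.float64(582.0), np.float64(585.2), np.float64(578.2), np.float64(579.7)]
m [1.998471e+02 4.455000e-01 8.490000e-02 1.123910e+01] area [220, 473] profile/10deg [np.float64(205.0), np.float64(201.0), np.float64(207.1), np.float64(224.8), np.float64(228.6), np.float64(214.6)]
l [91.7333  0.4387 -0.115  11.5715] area [341, 416] profile/10deg [np.float64(107.3), np.float64(93.5), np.float64(99.3), np.float64(126.5), np.float64(133.7), np.float64(121.9)]
xl [221.9451   0.4034   0.2698  17.0973] area [599, 1136] profile/10deg [np.float64(258.0), np.float64(234.9), np.float64(226.9), np.float64(272.5), np.float64(279.6), np.float64(267.7)]
```

View pics/fit.png

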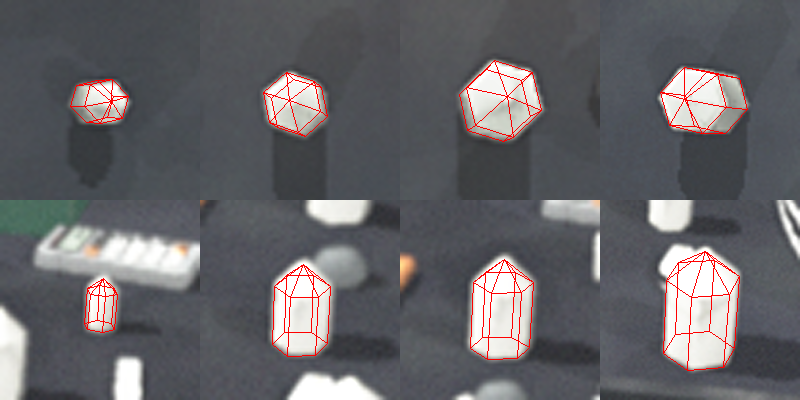

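```bash
python3 - <<'E'
from h import *
T=env.read_camera("top")
G=dict(s=(.3642,-.2699),m=(.4455,.0835),l=(.4387,-.115),xl=(.4034,.2698))
for thr in(115,135):
  t=[fitw(k,(T,),g,thr=thr)[1] for k,g in G.items()]
im=T["image"][255:285,430:460];im=cv2.resize(im,(400,400),interpolation=cv2.INTER_CUBIC)
cv2.imwrite("pics/fit2.png",np.hstack([im,cv2.resize(t[0],(400,400))]))
E
```

```text
s [11.0745  0.3639 -0.2703 36.4122] area [133] profile/10deg [np.float64(19.1), np.float64(19.3), np.float64(15.6), np.float64(12.1), np.float64(12.1), np.float64(16.7)]
m [17.0824  0.4458  0.0846 14.1629] area [211] profile/10deg [np.float64(22.5), np.float64(18.0), np.float64(19.3), np.float64(27.5), np.float64(28.6), np.float64(26.0)]
l [19.9608  0.4392 -0.1151 16.2208] area [329] profile/10deg [np.float64(33.7), np.float64(22.1), np.float64(22.7), np.float64(36.1), np.float64(43.9), np.float64(43.4)]
xl [29.2275  0.4035  0.2704 26.2799] area [584] profile/10deg [np.float64(74.5), np.float64(58.1), np.float64(35.1), np.float64(31.4), np.float64(58.9), np.float64(74.5)]
s [15.6902  0.364  -0.2704 37.4133] area [120] profile/10deg [np.float64(21.7), np.float64(21.7), np.float64(19.7), np.float64(18.7), np.float64(16.0), np.float64(19.8)]
m [12.5137  0.4458  0.0853  4.2897] area [191] profile/10deg [np.float64(13.2), np.float64(14.3), np.float64(21.1), np.float64(27.5), np.float64(27.0), np.float64(21.2)]
l [17.749   0.4391 -0.1154 15.7424] area [314] profile/10deg [np.float64(33.6), np.float64(19.9), np.float64(20.3), np.float64(35.1), np.float64(44.5), np.float64(44.4)]
xl [30.0392  0.4037  0.2706 25.2961] area [562] profile/10deg [np.float64(79.1), np.float64(60.1), np.float64(35.2), np.float64(33.2), np.float64(63.9), np.float64(79.0)]
```

View pics/fit2.png

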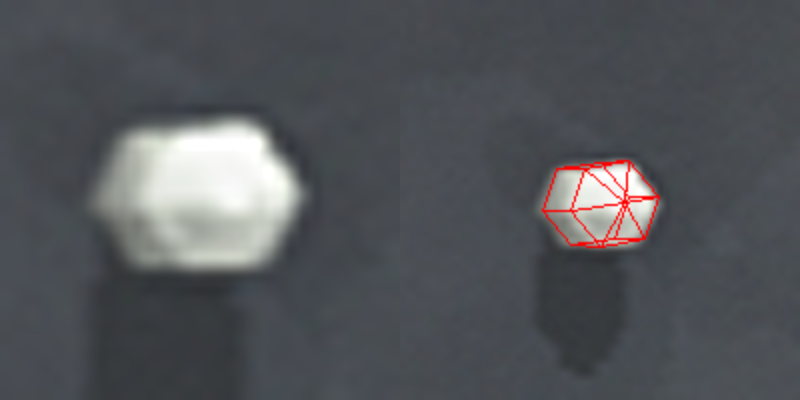

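S is best gripped with the fingers closing along +3°, M along −21°, L along −15° and XL along −5°. I'll place shortest first and turn the tool over S now.

```bash
cat > go.py <<'E'
# python3 go.py x y z beta_deg : remaining turn about tool z, and shift in tool axes (now / after turn)
import sys; from h import *
from scipy.spatial.transform import Rotation as Ro
x,y,z,b=map(float,sys.argv[1:5]); s=env.read_state(); R=Ro.from_rotvec(s["ee_rot"]).as_matrix()
now=np.degrees(np.arctan2(R[1,1],R[0,1])); turn=-np.radians((b-now+90)%180-90)
d=np.array([x,y,z])-s["eef_pos"]; R2=R@Ro.from_rotvec([0,0,turn]).as_matrix()
print("pos",np.round(s["eef_pos"],4),"beta",round(now,1),"tilt",np.round(np.degrees(np.arccos(-R[2,2])),2),"turn",round(turn,3),"shift now",np.round(R.T@d,4),"after",np.round(R2.T@d,4),"q7",round(float(s["qpos"][6]),2),"t",round(float(s["clock"]),2),"w",round(float(s["width"]),4),"g",round(float(s["grip_force"]),1))
E
python3 -m crank '[[[0,0,0],[0,0,-0.155]],[[0,0,0],[0,0,-0.155]],[[0,0,0],[0,0,-0.155]],[[0,0,0],[0,0,-0.155]],[[0,0,0],[0,0,-0.155]],[[0,0,0],[0,0,-0.155]],[[0,0,0],[0,0,-0.155]],[[0,0,0],[0,0,-0.155]],[[0.032,0.0205,0],[0,0,0]],[[0.032,0.0205,0],[0,0,0]],[[0.032,0.0205,0],[0,0,0]],[[0.032,0.0205,0],[0,0,0]],[[0.032,0.0205,0],[0,0,0]],[[0.032,0.0205,0],[0,0,0]],[[0.032,0.0205,0],[0,0,0]],[[0.032,0.0205,0],[0,0,0]],[[0,0,0],[0,0,0]],[[0,0,0],[0,0,0]]]' 110 30
python3 go.py .364 -.270 .12 3
```

```text
clock: 4.4
eef_pos: [0.3647, -0.2701, 0.2503]
ee_rot: [2.165, 2.277, -0.001]
force: [0.2, -0.6, -0.1]
width: 0.0487
grip_force: 0.0
pos [ 0.3647 -0.2701  0.2503] beta 2.9 tilt 0.02 turn -0.002 shift now [ 0.0002 -0.0007  0.1303] after [ 0.0002 -0.0007  0.1303] q7 0.32 t 4.4 w 0.0487 g 0.0
```

```bash
python3 -m crank '[[[0,0,0.03],[0,0,0]],[[0,0,0.03],[0,0,0]],[[0,0,0.03],[0,0,0]],[[0,0,0.03],[0,0,0]],[[0,0,0.03],[0,0,0]],[[0,0,0.03],[0,0,0]],[[0,0,0.024],[0,0,0]],[[0,0,0.012],[0,0,0]],[[0,0,0.01],[0,0,0]],[[0,0,0],[0,0,0]],[[0,0,0],[0,0,0]]]'
python3 -m crank '[[[0,0,0],[0,0,0]],[[0,0,0],[0,0,0]],[[0,0,0],[0,0,0]],[[0,0,0],[0,0,0]],[[0,0,0],[0,0,0]],[[0,0,0],[0,0,0]],[[0,0,0],[0,0,0]],[[0,0,0],[0,0,0]]]' 255 30
python3 - <<'E'
from h import *
ims=[env.read_camera(n)["image"] for n in("top","side")]
cv2.imwrite("pics/g1.png",np.hstack([cv2.resize(ims[0][210:310,390:490],(400,400)),cv2.resize(ims[1][110:210,320:420],(400,400))]))
E
python3 go.py .364 -.270 .024 3
```

```text
clock: 5.78
eef_pos: [0.3651, -0.2698, 0.0248]
ee_rot: [2.164, 2.277, 0.0]
force: [-0.6, -0.5, 0.5]
width: 0.0489
grip_force: 0.0
clock: 6.78
eef_pos: [0.3651, -0.2697, 0.0247]
ee_rot: [2.164, 2.277, 0.0]
force: [-1.2, 1.1, 8.4]
width: 0.0214
grip_force: 29.2
pos [ 0.3651 -0.2697  0.0248] beta 2.9 tilt 0.04 turn -0.001 shift now [-0.0002 -0.0011  0.0008] after [-0.0002 -0.0011  0.0008] q7 0.13 t 6.88 w 0.0214 g 29.2
```

View pics/g1.png

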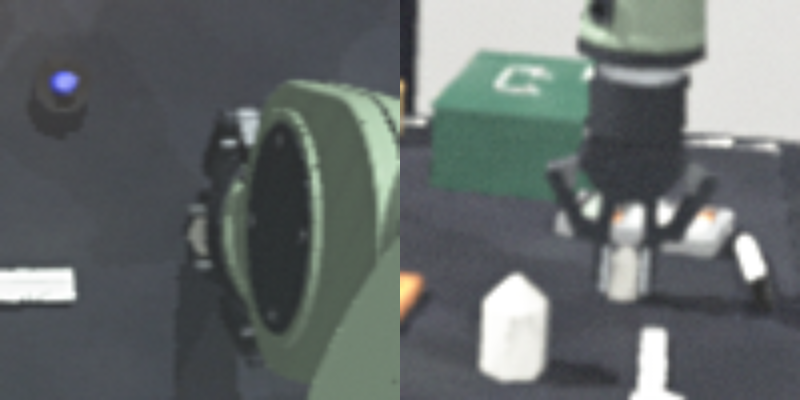

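S is held flat-on (width 21.4 mm), upright. Next I'll lift it and carry it to pad d.

```bash
python3 -m crank '[[[0,0,-0.006],[0,0,0]],[[0,0,-0.015],[0,0,0]],[[0,0,-0.03],[0,0,0]],[[0,0,-0.03],[0,0,0]],[[0,0,-0.03],[0,0,0]],[[0,0,-0.015],[0,0,0]],[[0.007,0.015,0],[0,0,0]],[[0.014,0.03,0],[0,0,0]],[[0.014,0.03,0],[0,0,0]],[[0.014,0.03,0],[0,0,0]],[[0.014,0.03,0],[0,0,0]],[[0.014,0.03,0],[0,0,0]],[[0.014,0.03,0],[0,0,0]],[[0.008,0.015,0],[0,0,0]],[[0.007,0.015,0],[0,0,0]],[[0,0,0],[0,0,0]],[[0,0,0],[0,0,0]]]'
python3 go.py .5843 -.1524 .0405 3
```

```text
clock: 9.0
eef_pos: [0.5839, -0.1521, 0.1498]
ee_rot: [-2.163, -2.277, 0.001]
force: [-0.2, -0.4, -0.9]
width: 0.0218
grip_force: 29.6
pos [ 0.5839 -0.1521  0.1498] beta 2.9 tilt 0.05 turn -0.001 shift now [-0.0003  0.0005  0.1093] after [-0.0003  0.0005  0.1093] q7 0.01 t 9.0 w 0.0218 g 29.6
```

```bash
python3 -m crank '[[[0,0,0.02],[0,0,0]],[[0,0,0.03],[0,0,0]],[[0,0,0.025],[0,0,0]],[[0,0,0.015],[0,0,0]],[[0,0,0.01],[0,0,0]],[[0,0,0.005],[0,0,0]],[[0,0,0.003],[0,0,0]],[[0,0,0],[0,0,0]],[[0,0,0],[0,0,0]]]'
python3 - <<'E'
from h import *
ims=[env.read_camera(n)["image"] for n in("side",)]
cv2.imwrite("pics/p1.png",cv2.resize(ims[0][130:230,240:340],(500,500)))
E
python3 go.py .5843 -.1524 .0405 3
```

```text
clock: 10.12
eef_pos: [0.5844, -0.1522, 0.0426]
ee_rot: [2.164, 2.277, 0.0]
force: [0.4, 0.1, -0.1]
width: 0.0211
grip_force: 29.6
pos [ 0.5844 -0.1522  0.0426] beta 2.9 tilt 0.02 turn -0.001 shift now [-0.0002 -0.0001  0.0021] after [-0.0002 -0.0001  0.0021] q7 -0.04 t 10.18 w 0.0214 g 29.6
```

View pics/p1.png

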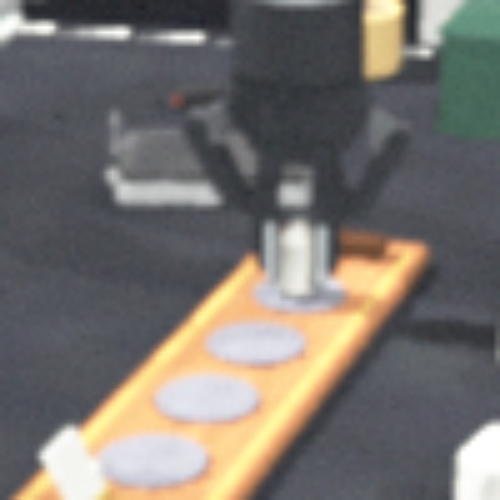

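S is over pad d, upright and centred. Next I'll lower it the last 2 mm, release and rise.

```bash
python3 -m crank '[[[0,0,0.001],[0,0,0]],[[0,0,0.001],[0,0,0]],[[0,0,0],[0,0,0]],[[0,0,0],[0,0,0]]]'
python3 -m crank '[[[0,0,0],[0,0,0]],[[0,0,0],[0,0,0]],[[0,0,0],[0,0,0]],[[0,0,0],[0,0,0]],[[0,0,0],[0,0,0]],[[0,0,-0.01],[0,0,0]],[[0,0,-0.02],[0,0,0]],[[0,0,-0.04],[0,0,0]],[[0,0,-0.04],[0,0,0]],[[0,0,0],[0,0,0]]]' 110
python3 go.py .4456 .0845 .15 -21
```

```text
clock: 10.68
eef_pos: [0.5843, -0.1522, 0.0403]
ee_rot: [-2.164, -2.277, -0.0]
force: [0.4, 0.0, -1.1]
width: 0.0215
grip_force: 29.6
clock: 11.92
eef_pos: [0.5855, -0.1524, 0.1544]
ee_rot: [2.161, 2.274, 0.005]
force: [-0.0, -0.3, 0.4]
width: 0.0484
grip_force: 0.0
pos [ 0.5855 -0.1524  0.1544] beta 2.9 tilt 0.31 turn 0.417 shift now [ 0.2437 -0.1277  0.0034] after [ 0.1711 -0.2155  0.0034] q7 0.01 t 11.93 w 0.0484 g 0.0
```

```bash
python3 -m crank '[[[0,0,0],[0,0,0.139]],[[0,0,0],[0,0,0.139]],[[0,0,0],[0,0,0.139]],[[0.0214,-0.027,0],[0,0,0]],[[0.0214,-0.027,0],[0,0,0]],[[0.0214,-0.027,0],[0,0,0]],[[0.0214,-0.027,0],[0,0,0]],[[0.0214,-0.027,0],[0,0,0]],[[0.0214,-0.027,0],[0,0,0]],[[0.0214,-0.027,0],[0,0,0]],[[0.0214,-0.027,0],[0,0,0]],[[0,0,0],[0,0,0]],[[0,0,0],[0,0,0]]]' 75
python3 go.py .4456 .0845 .028 -21
python3 - <<'E'
from h import *
p=env.read_camera("side"); print(fitw("s",(p,),(.5843,-.1524),z0=.015,thr=150)[0])
cv2.imwrite("pics/p2.png",cv2.resize(p["image"][150:250,250:370],(720,600)))
E
```

```text
clock: 13.55
eef_pos: [0.4441, 0.0845, 0.1506]
ee_rot: [2.589, 1.78, 0.0]
force: [0.4, 0.0, 0.1]
width: 0.06
grip_force: 0.0
pos [0.4441 0.0845 0.1506] beta -21.0 tilt 0.02 turn 0.0 shift now [0.0005 0.0013 0.1226] after [0.0005 0.0013 0.1226] q7 -0.73 t 13.55 w 0.06 g 0.0
s [ 5.274549e+02  5.835000e-01 -1.448000e-01  6.789900e+00] area [644] profile/10deg [np.float64(529.0), np.float64(527.6), np.float64(528.1), np.float64(531.3), np.float64(537.4), np.float64(531.8)]
(np.float64(527.4549019607844), np.float64(0.583539928801944), np.float64(-0.14479699148042968), np.float64(6.789941031929402))
```

View pics/p2.png

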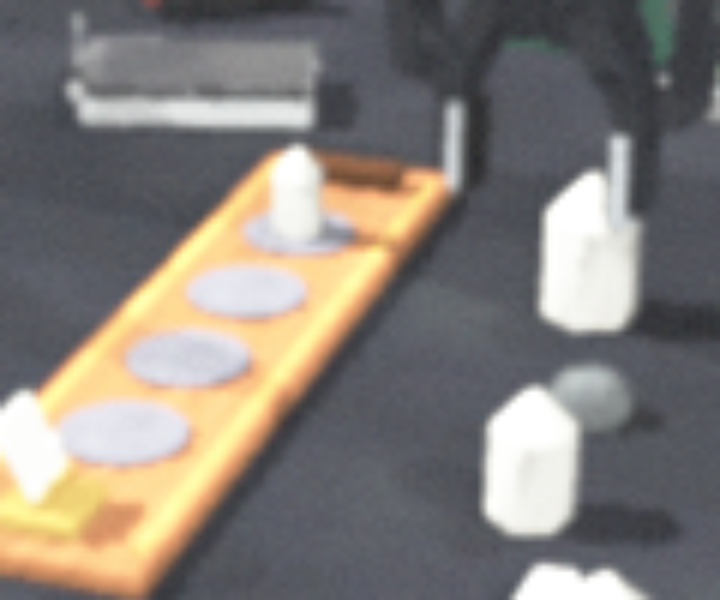

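S stands on pad d (crop 298,200), about centred and upright. Next is the descent on M.

```bash
python3 -m crank '[[[0.0005,0.0013,0.02],[0,0,0]],[[0,0,0.03],[0,0,0]],[[0,0,0.03],[0,0,0]],[[0,0,0.025],[0,0,0]],[[0,0,0.012],[0,0,0]],[[0,0,0.005],[0,0,0]],[[0,0,0],[0,0,0]],[[0,0,0],[0,0,0]]]'
python3 -m crank '[[[0,0,0],[0,0,0]],[[0,0,0],[0,0,0]],[[0,0,0],[0,0,0]],[[0,0,0],[0,0,0]],[[0,0,0],[0,0,0]],[[0,0,0],[0,0,0]],[[0,0,0],[0,0,0]],[[0,0,0],[0,0,0]]]' 255 35
python3 go.py .4456 .0845 .028 -21
```

```text
clock: 14.6
eef_pos: [0.4456, 0.085, 0.0289]
ee_rot: [2.589, 1.78, 0.001]
force: [-0.7, -0.8, 0.3]
width: 0.0603
grip_force: 0.0
clock: 15.6
eef_pos: [0.4454, 0.085, 0.0287]
ee_rot: [2.589, 1.78, 0.001]
force: [-0.9, -0.4, 8.4]
width: 0.0294
grip_force: 34.1
pos [0.4454 0.085  0.0287] beta -21.0 tilt 0.03 turn 0.001 shift now [-0.0004  0.0004  0.0007] after [-0.0004  0.0004  0.0007] q7 -0.75 t 15.6 w 0.0294 g 34.1
```

```bash
python3 -m crank '[[[0,0,-0.006],[0,0,0]],[[0,0,-0.014],[0,0,0]],[[0,0,-0.03],[0,0,0]],[[0,0,-0.03],[0,0,0]],[[0,0,-0.025],[0,0,0]],[[0,0,-0.015],[0,0,0]],[[-0.0062,0.0124,0],[0,0,0]],[[-0.0123,0.0248,0],[0,0,0]],[[-0.0123,0.0248,0],[0,0,0]],[[-0.0123,0.0248,0],[0,0,0]],[[-0.0123,0.0248,0],[0,0,0]],[[-0.0123,0.0248,0],[0,0,0]],[[-0.0123,0.0248,0],[0,0,0]],[[-0.0123,0.0248,0],[0,0,0]],[[-0.0062,0.0124,0],[0,0,0]],[[0,0,0],[0,0,0]],[[0,0,0],[0,0,0]]]'
python3 go.py .5951 -.0781 .0440 -21
```

```text
clock: 17.73
eef_pos: [0.5948, -0.0778, 0.148]
ee_rot: [-2.588, -1.78, 0.001]
force: [0.1, 0.3, -1.9]
width: 0.0298
grip_force: 34.9
pos [ 0.5948 -0.0778  0.148 ] beta -21.0 tilt 0.05 turn 0.001 shift now [-1.00e-04  4.00e-04  1.04e-01] after [-1.00e-04  4.00e-04  1.04e-01] q7 -0.42 t 17.73 w 0.0298 g 34.9
```

```bash
python3 -m crank '[[[0,0,0.02],[0,0,0]],[[0,0,0.03],[0,0,0]],[[0,0,0.025],[0,0,0]],[[0,0,0.013],[0,0,0]],[[0,0,0.008],[0,0,0]],[[0,0,0.004],[0,0,0]],[[0,0,0.002],[0,0,0]],[[0,0,0.001],[0,0,0]],[[0,0,0.001],[0,0,0]],[[0,0,0],[0,0,0]],[[0,0,0],[0,0,0]]]'
python3 go.py .5951 -.0781 .0440 -21
python3 -m crank '[[[0,0,0],[0,0,0]],[[0,0,0],[0,0,0]],[[0,0,0],[0,0,0]],[[0,0,0],[0,0,0]],[[0,0,0],[0,0,0]],[[0,0,-0.01],[0,0,0]],[[0,0,-0.02],[0,0,0]],[[0,0,-0.04],[0,0,0]],[[0,0,-0.04],[0,0,0]],[[0,0,-0.01],[0,0,0]],[[0,0,0],[0,0,0]]]' 95
python3 go.py .439 -.115 .16 -15
```

```text
clock: 19.1
eef_pos: [0.5953, -0.078, 0.0444]
ee_rot: [2.589, 1.78, 0.0]
force: [-1.0, 0.2, -0.7]
width: 0.0299
grip_force: 34.9
pos [ 0.5953 -0.078   0.0444] beta -21.0 tilt 0.01 turn 0.001 shift now [-0.0001 -0.0002  0.0004] after [-0.0001 -0.0002  0.0004] q7 -0.45 t 19.1 w 0.0299 g 34.9
clock: 20.48
eef_pos: [0.5953, -0.0781, 0.1647]
ee_rot: [2.588, 1.78, 0.001]
force: [-0.3, -1.0, 1.3]
width: 0.0539
grip_force: 0.0
pos [ 0.5953 -0.0781  0.1647] beta -21.0 tilt 0.04 turn -0.104 shift now [-0.0904 -0.1328  0.0046] after [-0.0761 -0.1414  0.0046] q7 -0.42 t 20.48 w 0.0539 g 0.0
```

```bash
python3 -m crank '[[[0,0,0],[0,0,-0.104]],[[-0.0152,-0.0283,0],[0,0,0]],[[-0.0152,-0.0283,0],[0,0,0]],[[-0.0152,-0.0283,0],[0,0,0]],[[-0.0152,-0.0283,0],[0,0,0]],[[-0.0152,-0.0283,0],[0,0,0]],[[0,0,0],[0,0,0]],[[0,0,0],[0,0,0]]]' 40
python3 go.py .439 -.115 .035 -15
python3 - <<'E'
from h import *
p=env.read_camera("side"); t=env.read_camera("top")
cv2.imwrite("pics/p3.png",np.hstack([cv2.resize(p["image"][150:250,250:370],(480,400)),cv2.resize(t["image"][130:210,280:410],(320,400))]))
fitw("l",(p,),(.439,-.115),thr=135)
E
```

```text
clock: 21.48
eef_pos: [0.4392, -0.1146, 0.1638]
ee_rot: [-2.492, -1.912, 0.0]
force: [0.3, 1.0, 0.3]
width: 0.072
grip_force: 0.0
pos [ 0.4392 -0.1146  0.1638] beta -15.0 tilt 0.04 turn -0.0 shift now [-0.0005  0.      0.1288] after [-0.0005  0.      0.1288] q7 -0.32 t 21.48 w 0.072 g 0.0
l [44.1569  0.4389 -0.1182  5.1961] area [396] profile/10deg [np.float64(45.7), np.float64(45.8), np.float64(51.9), np.float64(68.9), np.float64(65.2), np.float64(51.5)]
```

View pics/p3.png

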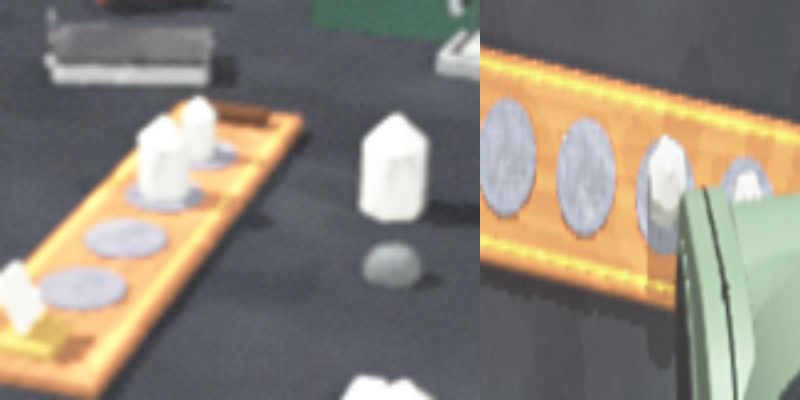

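M and S stand upright on pads c and d. The tool is above L with 72 mm open, so I'll descend and grip.

```bash
python3 -m crank '[[[-0.001,0,0.02],[0,0,0]],[[0,0,0.03],[0,0,0]],[[0,0,0.03],[0,0,0]],[[0,0,0.03],[0,0,0]],[[0,0,0.013],[0,0,0]],[[0,0,0.005],[0,0,0]],[[0,0,0],[0,0,0]],[[0,0,0],[0,0,0]]]'
python3 -m crank '[[[0,0,0],[0,0,0]],[[0,0,0],[0,0,0]],[[0,0,0],[0,0,0]],[[0,0,0],[0,0,0]],[[0,0,0],[0,0,0]],[[0,0,0],[0,0,0]],[[0,0,0],[0,0,0]],[[0,0,0],[0,0,0]]]' 255 45
python3 go.py .6058 -.0039 .155 -15
```

```text
clock: 22.58
eef_pos: [0.439, -0.1158, 0.037]
ee_rot: [2.492, 1.912, 0.001]
force: [-0.4, 0.0, -0.3]
width: 0.0717
grip_force: 0.0
clock: 23.58
eef_pos: [0.4387, -0.1158, 0.0367]
ee_rot: [2.492, 1.912, 0.0]
force: [-0.5, -0.3, 9.6]
width: 0.037
grip_force: 44.7
pos [ 0.4387 -0.1158  0.0367] beta -15.0 tilt 0.03 turn -0.0 shift now [ 0.1514  0.1324 -0.1183] after [ 0.1513  0.1325 -0.1183] q7 -0.37 t 23.57 w 0.037 g 44.7
```

```bash
python3 -m crank '[[[0,0,-0.006],[0,0,0]],[[0,0,-0.014],[0,0,0]],[[0,0,-0.03],[0,0,0]],[[0,0,-0.03],[0,0,0]],[[0,0,-0.025],[0,0,0]],[[0,0,-0.015],[0,0,0]],[[0.0108,0.0095,0],[0,0,0]],[[0.0216,0.0189,0],[0,0,0]],[[0.0216,0.0189,0],[0,0,0]],[[0.0216,0.0189,0],[0,0,0]],[[0.0216,0.0189,0],[0,0,0]],[[0.0216,0.0189,0],[0,0,0]],[[0.0216,0.0189,0],[0,0,0]],[[0.0108,0.0095,0],[0,0,0]],[[0,0,0],[0,0,0]],[[0,0,0],[0,0,0]]]'
python3 go.py .6058 -.0039 .052 -15
```

```text
clock: 25.58
eef_pos: [0.6052, -0.0041, 0.156]
ee_rot: [-2.492, -1.912, 0.001]
force: [-0.5, -0.8, -2.6]
width: 0.0375
grip_force: 45.7
pos [ 0.6052 -0.0041  0.156 ] beta -15.0 tilt 0.05 turn -0.0 shift now [0.0004 0.0006 0.104 ] after [0.0004 0.0006 0.104 ] q7 -0.45 t 25.57 w 0.0375 g 45.7
```

```bash
python3 -m crank '[[[0,0,0.02],[0,0,0]],[[0,0,0.03],[0,0,0]],[[0,0,0.025],[0,0,0]],[[0,0,0.013],[0,0,0]],[[0,0,0.008],[0,0,0]],[[0,0,0.004],[0,0,0]],[[0,0,0.002],[0,0,0]],[[0,0,0.001],[0,0,0]],[[0,0,0.001],[0,0,0]],[[0,0,0],[0,0,0]],[[0,0,0],[0,0,0]]]'
python3 go.py .6058 -.0039 .052 -15
python3 -m crank '[[[0,0,0],[0,0,0]],[[0,0,0],[0,0,0]],[[0,0,0],[0,0,0]],[[0,0,0],[0,0,0]],[[0,0,0],[0,0,0]],[[0,0,-0.01],[0,0,0]],[[0,0,-0.02],[0,0,0]],[[0,0,-0.04],[0,0,0]],[[0,0,-0.04],[0,0,0]],[[0,0,-0.02],[0,0,0]],[[0,0,0],[0,0,0]]]' 70
python3 go.py .4035 .270 .18 -5
```

```text
clock: 26.95
eef_pos: [0.6057, -0.004, 0.0524]
ee_rot: [-2.493, -1.912, -0.0]
force: [0.6, 0.3, -2.2]
width: 0.0375
grip_force: 45.7
pos [ 0.6057 -0.004   0.0524] beta -15.0 tilt 0.01 turn -0.0 shift now [0.0001 0.     0.0004] after [0.0001 0.     0.0004] q7 -0.48 t 26.95 w 0.0375 g 45.7
clock: 28.32
eef_pos: [0.6062, -0.004, 0.1842]
ee_rot: [2.491, 1.911, 0.004]
force: [-0.5, -0.5, -0.8]
width: 0.062
grip_force: 0.0
pos [ 0.6062 -0.004   0.1842] beta -15.0 tilt 0.16 turn -0.175 shift now [ 0.2121 -0.2668  0.0037] after [ 0.2553 -0.2258  0.0037] q7 -0.45 t 28.32 w 0.062 g 0.0
```

```bash
python3 -m crank '[[[0,0,0],[0,0,-0.0875]],[[0,0,0],[0,0,-0.0875]],[[0.0284,-0.0251,0],[0,0,0]],[[0.0284,-0.0251,0],[0,0,0]],[[0.0284,-0.0251,0],[0,0,0]],[[0.0284,-0.0251,0],[0,0,0]],[[0.0284,-0.0251,0],[0,0,0]],[[0.0284,-0.0251,0],[0,0,0]],[[0.0284,-0.0251,0],[0,0,0]],[[0.0284,-0.0251,0],[0,0,0]],[[0.0284,-0.0251,0],[0,0,0]],[[0,0,0],[0,0,0]],[[0,0,0],[0,0,0]]]' 0
python3 go.py .4035 .270 .043 -5
python3 - <<'E'
from h import *
p=env.read_camera("side"); t=env.read_camera("top")
r,a=fitw("xl",(p,t),(.4035,.270),thr=135)
cv2.imwrite("pics/p4.png",np.hstack([a,cv2.resize(t["image"][130:210,270:410],(560,400))]))
E
```

```text
clock: 29.95
eef_pos: [0.4031, 0.2696, 0.1821]
ee_rot: [2.316, 2.122, -0.001]
force: [0.8, -0.3, 0.5]
width: 0.0853
grip_force: 0.0
pos [0.4031 0.2696 0.1821] beta -5.0 tilt 0.04 turn -0.0 shift now [0.0005 0.0004 0.1391] after [0.0005 0.0004 0.1391] q7 -0.89 t 29.95 w 0.0853 g 0.0
xl [188.7176   0.4038   0.2697  21.2922] area [1086, 570] profile/10deg [np.float64(244.7), np.float64(223.6), np.float64(190.6), np.float64(223.9), np.float64(240.0), np.float64(239.0)]
```

View pics/p4.png

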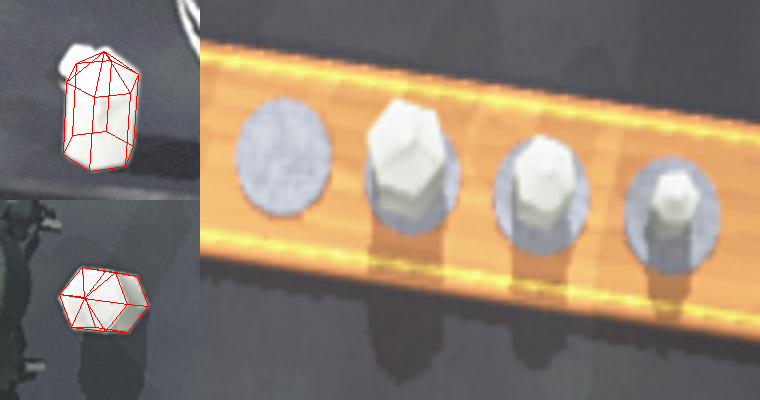

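L, M and S stand upright on pads b, c and d. The XL fit confirms (0.404, 0.270), so I'll grip it.

```bash
python3 -m crank '[[[0,0,0.02],[0,0,0]],[[0,0,0.03],[0,0,0]],[[0,0,0.03],[0,0,0]],[[0,0,0.03],[0,0,0]],[[0,0,0.018],[0,0,0]],[[0,0,0.009],[0,0,0]],[[0,0,0],[0,0,0]],[[0,0,0],[0,0,0]]]'
python3 -m crank '[[[0,0,0],[0,0,0]],[[0,0,0],[0,0,0]],[[0,0,0],[0,0,0]],[[0,0,0],[0,0,0]],[[0,0,0],[0,0,0]],[[0,0,0],[0,0,0]],[[0,0,0],[0,0,0]],[[0,0,0],[0,0,0]]]' 255 60
python3 go.py .6165 .0704 .165 -5
```

```text
clock: 31.05
eef_pos: [0.4032, 0.2703, 0.046]
ee_rot: [-2.316, -2.122, -0.001]
force: [-0.2, 0.0, 0.2]
width: 0.0852
grip_force: 0.0
clock: 32.05
eef_pos: [0.403, 0.2703, 0.0458]
ee_rot: [2.316, 2.123, 0.001]
force: [-0.9, -1.2, 10.4]
width: 0.0455
grip_force: 60.4
pos [0.403  0.2703 0.0458] beta -5.0 tilt 0.04 turn 0.0 shift now [-0.1806  0.2302 -0.1191] after [-0.1805  0.2302 -0.1191] q7 -0.93 t 32.05 w 0.0455 g 60.4
```

```bash
python3 -m crank '[[[0,0,-0.006],[0,0,0]],[[0,0,-0.014],[0,0,0]],[[0,0,-0.03],[0,0,0]],[[0,0,-0.03],[0,0,0]],[[0,0,-0.025],[0,0,0]],[[0,0,-0.015],[0,0,0]],[[-0.01,0.0128,0],[0,0,0]],[[-0.02,0.0256,0],[0,0,0]],[[-0.02,0.0256,0],[0,0,0]],[[-0.02,0.0256,0],[0,0,0]],[[-0.02,0.0256,0],[0,0,0]],[[-0.02,0.0256,0],[0,0,0]],[[-0.02,0.0256,0],[0,0,0]],[[-0.02,0.0256,0],[0,0,0]],[[-0.02,0.0256,0],[0,0,0]],[[-0.01,0.0128,0],[0,0,0]],[[0,0,0],[0,0,0]],[[0,0,0],[0,0,0]]]'
python3 go.py .6165 .0704 .061 -5
```

```text
clock: 34.3
eef_pos: [0.6163, 0.0708, 0.165]
ee_rot: [-2.315, -2.122, 0.001]
force: [0.7, 0.8, -2.8]
width: 0.0453
grip_force: 62.0
pos [0.6163 0.0708 0.165 ] beta -5.0 tilt 0.05 turn 0.0 shift now [-0.0004  0.0004  0.104 ] after [-0.0004  0.0004  0.104 ] q7 -0.43 t 34.3 w 0.0453 g 62.0
```

```bash
python3 -m crank '[[[0,0,0.02],[0,0,0]],[[0,0,0.03],[0,0,0]],[[0,0,0.025],[0,0,0]],[[0,0,0.013],[0,0,0]],[[0,0,0.008],[0,0,0]],[[0,0,0.004],[0,0,0]],[[0,0,0.002],[0,0,0]],[[0,0,0.001],[0,0,0]],[[0,0,0.001],[0,0,0]],[[0,0,0],[0,0,0]],[[0,0,0],[0,0,0]]]'
python3 go.py .6165 .0704 .061 -5
python3 -m crank '[[[0,0,0],[0,0,0]],[[0,0,0],[0,0,0]],[[0,0,0],[0,0,0]],[[0,0,0],[0,0,0]],[[0,0,0],[0,0,0]],[[0,0,0],[0,0,0]],[[0,0,-0.01],[0,0,0]],[[0,0,-0.02],[0,0,0]],[[0,0,-0.04],[0,0,0]],[[0,0,-0.04],[0,0,0]],[[0,0,-0.03],[0,0,0]],[[-0.02,-0.03,-0.01],[0,0,0]],[[0.02,-0.03,-0.01],[0,0,0]],[[0.03,-0.03,-0.01],[0,0,0]],[[0.03,-0.03,-0.01],[0,0,0]],[[0.03,-0.03,0],[0,0,0]],[[0.03,-0.03,0],[0,0,0]],[[0.03,0,0],[0,0,0]],[[0.03,0,0],[0,0,0]],[[0,0,0],[0,0,0]]]' 30
python3 - <<'E'
from h import *
p=env.read_camera("side"); t=env.read_camera("top")
for k,g in dict(s=(.5843,-.1524),m=(.5951,-.0781),l=(.6058,-.0039),xl=(.6165,.0704)).items(): fitw(k,(p,t),g,z0=.015,thr=150); fit(k,(p,t),g,z0=.015)
cv2.imwrite("pics/p5.png",np.hstack([cv2.resize(p["image"][150:250,230:340],(400,400)),cv2.resize(t["image"][125:215,260:410],(400,400))]))
E
```

```text
clock: 35.67
eef_pos: [0.6168, 0.0709, 0.0614]
ee_rot: [-2.316, -2.123, -0.0]
force: [-0.2, -0.0, -2.5]
width: 0.0452
grip_force: 62.0
pos [0.6168 0.0709 0.0614] beta -5.0 tilt 0.01 turn 0.0 shift now [-0.0005 -0.0002  0.0004] after [-0.0005 -0.0002  0.0004] q7 -0.46 t 35.67 w 0.0452 g 62.0
clock: 38.17
eef_pos: [0.4526, 0.2677, 0.2418]
ee_rot: [-2.313, -2.125, -0.002]
force: [0.2, -0.3, -0.6]
width: 0.0758
grip_force: 0.0
s [ 8.522039e+02  5.896000e-01 -1.570000e-01  5.997100e+01] area [740, 342] profile/10deg [np.float64(852.3), np.float64(852.0), np.float64(854.7), np.float64(858.6), np.float64(861.8), np.float64(856.5)]
s no mask
s [11.0588  0.5853 -0.1521 35.0491] area [115]
s [11.1373  0.5854 -0.1521 34.9719] area [115]
s [11.2706  0.5854 -0.1522 35.5524] area [115]
s [11.3765  0.5854 -0.1521 37.2897] area [115]
m [ 1.047251e+03  5.954000e-01 -7.970000e-02  1.076770e+01] area [1091, 409] profile/10deg [np.float64(1052.1), np.float64(1047.6), np.float64(1052.0), np.float64(1063.4), np.float64(1079.0), np.float64(1066.8)]
m [ 3.585333e+02  5.942000e-01 -7.920000e-02  4.266660e+01
[... 550 characters left out ...]
+02  6.06800e-01 -3.50000e-03  1.92087e+01] area [274, 358]
l [ 1.651647e+02  6.067000e-01 -3.500000e-03  1.945040e+01] area [274, 358]
l [ 1.656039e+02  6.048000e-01 -4.700000e-03  4.438350e+01] area [274, 358]
xl [1.0087686e+03 6.1790000e-01 7.0900000e-02 2.4022400e+01] area [1612, 545] profile/10deg [np.float64(1055.3), np.float64(1034.0), np.float64(1012.9), np.float64(1020.3), np.float64(1065.1), np.float64(1082.4)]
xl [7.03373e+01 6.16600e-01 6.94000e-02 2.36380e+01] area [680, 543]
xl [7.03412e+01 6.16600e-01 6.94000e-02 2.32647e+01] area [680, 543]
xl [7.03490e+01 6.16500e-01 6.94000e-02 2.49116e+01] area [680, 543]
xl [7.09882e+01 6.16400e-01 6.95000e-02 2.42191e+01] area [680, 543]
```

View pics/p5.png

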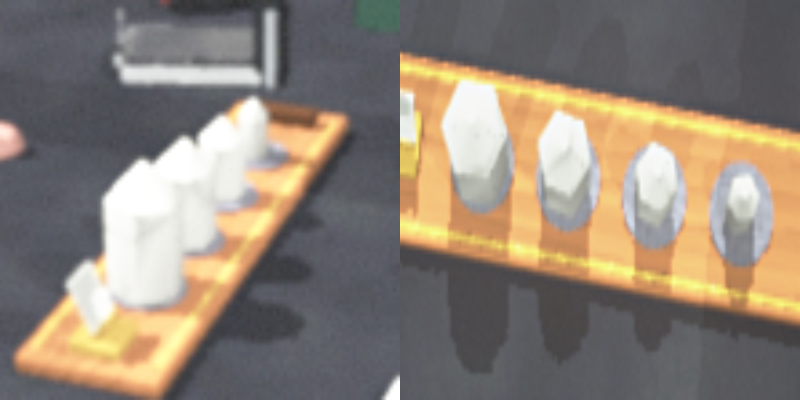

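All four stand upright and in order from the ticket holder, within about 2 mm of the pad centres. The arm is clear, so I'm handing in.

```bash
python3 -c "
from workcell import env
print(env.hand_in())"
```

```text
the job is handed in; nothing more can be done
None
```

The job is handed in: all four stone points stand upright on their pads, tallest by the ticket holder and shortest at the far end, each within about 2 mm of centre by the last camera fit; none toppled, and no verdict came back.

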